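# Gauge a film roller and sort it

## Task

Take the film roller waiting at the yellow place of the rack and try it in the slot gauge, lowering it level and square between both forks: either its lands drop right down to the bottom of the slots, or they stop at the mouth; press only lightly. Then lay it lengthwise in the middle of a tray, settled in the tray's V rests, without dropping it: the green tray if it went in, the red tray if it did not. Leave the other roller in its grey place and do not disturb the other things on the bench.

Things in the scene. Friction and masses are not known exactly. Their poses are not given: they have to be found in the camera images.
- roller_1: One film roller, 154 mm long, 0.22 kg, level, in either place of the rack. Origin: its middle, on its axis; x along it. Black undercut middle, x -30 to 30 mm, 24 mm diameter: grip here. Aluminium lands, 30 to 65 mm either side, 30 mm diameter if good, 34 if oversize. Dark stub shafts, 65 to 77 mm, 12 mm diameter. It may be good or oversize: only the gauge decides.
- roller_2: The other film roller, 154 mm long, 0.22 kg, level, in either place of the rack. Origin: its middle, on its axis; x along it. Black undercut middle, x -30 to 30 mm, 24 mm diameter: grip here. Aluminium lands, 30 to 65 mm either side, 30 mm diameter if good, 34 if oversize. Dark stub shafts, 65 to 77 mm, 12 mm diameter. It may be good or oversize: only the gauge decides.
- rack: Rack, fixed: grey plate 160 (x) by 170 (y) by 8 mm, origin at the centre of its underside, z up. Holds two rollers along its x, 90 mm apart, by their stub shafts in open-topped notches, 15 mm wide, 9 mm deep, in posts at x = -71 and 71 mm, tops 45 mm above the table. Posts and stripe at y = +45 mm are yellow, at y = -45 mm grey.
- place_next (a point): The yellow place of the rack: where the middle of the roller to be checked lies at the start, 42 mm above the table. Axes as the rack's.
- place_waiting (a point): The grey place of the rack: where the middle of the roller to be left alone lies, 42 mm above the table. Axes as the rack's.
- gauge: Slot gauge, fixed: blue plate 150 (x) by 80 (y) by 10 mm, origin at centre of its underside, z up. Two steel forks, 14 mm thick, centred at x = -47 and 47 mm, 72 mm wide, tops 73 mm above the table; in each an open-topped slot along x, centred on y = 0, 32 mm wide, bottom 30 mm above the table, 5 mm 45-degree lead-in. A roller goes in along x; fingers fit between the forks.
- gauge_mouth (a point): Point midway between the forks at the height of their tops, 73 mm above the table. An oversize roller stops with its axis about here. Axes as the gauge's.
- gauge_seat (a point): Point midway between the forks where the middle of a good roller lies when it is right down, 45 mm above the table. Axes as the gauge's.
- tray_pass: Green (pass) tray, fixed, on either side of the bench. 190 (x) by 130 (y) by 36 mm high, walls and floor 4 mm. Origin: centre of underside, z up. At x = -58 to -36 and 36 to 58 mm grey rests slope down 20 degrees from both sides to y = 0, lowest 10 mm above the table: a roller laid along x settles in this V by its lands, its axis then 26 mm (good) or 28 mm (oversize) above the table.
- tray_fail: Red (fail) tray, fixed, on either side of the bench. 190 (x) by 130 (y) by 36 mm high, walls and floor 4 mm. Origin: centre of underside, z up. At x = -58 to -36 and 36 to 58 mm grey rests slope down 20 degrees from both sides to y = 0, lowest 10 mm above the table: a roller laid along x settles in this V by its lands, its axis then 26 mm (good) or 28 mm (oversize) above the table.
- film_can: Bystander: round metal film can, 154 mm diameter, 30 mm high, loose; origin at the centre of its underside.
- film_reel: Bystander: black film reel lying flat, 160 mm diameter, 22 mm high, loose; origin at the centre of its underside.
- loupe: Bystander: black magnifier loupe standing upright, 52 mm diameter, 55 mm high, loose; origin at the centre of its underside.
Not all that is in view belongs to the job. Leave any orange or pink look-alike of the roller_1 alone.

How it is judged:
On the way:
1. the yellow-place roller is tried in the gauge, square over both slots: down within 6 mm of the bottom or, if oversize, bearing on the mouth; the other still in its grey place ((((distance between roller_2 and place_waiting below 0.012 m and angle between the x axis of roller_2 and the x axis of rack, either way round below 0.1 rad) and (horizontal distance between roller_1 and gauge_seat below 0.015 m and angle between the x axis of roller_1 and the x axis of gauge, either way round below 0.12 rad) and (z of roller_1 in the frame of gauge below 0.051 m or (contact force between roller_1 and gauge above 1 N and z of roller_1 in the frame of gauge between 0.068 and 0.08 m))) or ((distance between roller_1 and place_waiting below 0.012 m and angle between the x axis of roller_1 and the x axis of rack, either way round below 0.1 rad) and (horizontal distance between roller_2 and gauge_seat below 0.015 m and angle between the x axis of roller_2 and the x axis of gauge, either way round below 0.12 rad) and (z of roller_2 in the frame of gauge below 0.051 m or (contact force between roller_2 and gauge above 1 N and z of roller_2 in the frame of gauge between 0.068 and 0.08 m))))), for 0.2 s.
At the end, for the whole second after the job is handed in: The yellow-place roller lies released and still in a tray's V, within 30 mm of centre along it, 10 mm across, 0.1 rad: green if its size is good (axis under 27 mm high as it rests), red if oversize (over 27 mm). The other is in its grey place within 12 mm and 0.1 rad ((((distance between roller_2 and place_waiting below 0.012 m and angle between the x axis of roller_2 and the x axis of rack, either way round below 0.1 rad) and ((x of roller_1 in the frame of tray_pass between -0.03 and 0.03 m and y of roller_1 in the frame of tray_pass between -0.01 and 0.01 m and z of roller_1 in the frame of tray_pass between 0.0235 and 0.027 m and angle between the x axis of roller_1 and the x axis of tray_pass, either way round below 0.1 rad and linear speed of roller_1 below 0.03 m/s and contact force between the fingers and roller_1 below 0.1 N) or (x of roller_1 in the frame of tray_fail between -0.03 and 0.03 m and y of roller_1 in the frame of tray_fail between -0.01 and 0.01 m and z of roller_1 in the frame of tray_fail between 0.027 and 0.0305 m and angle between the x axis of roller_1 and the x axis of tray_fail, either way round below 0.1 rad and linear speed of roller_1 below 0.03 m/s and contact force between the fingers and roller_1 below 0.1 N))) or ((distance between roller_1 and place_waiting below 0.012 m and angle between the x axis of roller_1 and the x axis of rack, either way round below 0.1 rad) and ((x of roller_2 in the frame of tray_pass between -0.03 and 0.03 m and y of roller_2 in the frame of tray_pass between -0.01 and 0.01 m and z of roller_2 in the frame of tray_pass between 0.0235 and 0.027 m and angle between the x axis of roller_2 and the x axis of tray_pass, either way round below 0.1 rad and linear speed of roller_2 below 0.03 m/s and contact force between the fingers and roller_2 below 0.1 N) or (x of roller_2 in the frame of tray_fail between -0.03 and 0.03 m and y of roller_2 in the frame of tray_fail between -0.01 and 0.01 m and z of roller_2 in the frame of tray_fail between 0.027 and 0.0305 m and angle between the x axis of roller_2 and the x axis of tray_fail, either way round below 0.1 rad and linear speed of roller_2 below 0.03 m/s and contact force between the fingers and roller_2 below 0.1 N))))); the robot touches nothing.
It fails at once if a roller is forced in the gauge (more than 60 N) (contact force between any of roller_1, roller_2 and gauge above 60 N).
It fails at once if a roller is let go of more than about 30 mm above its rest in a tray ((horizontal distance between roller_1 and tray_pass below 0.09 m and height (world z) of roller_1 above 0.06 m and contact force between the fingers and roller_1 below 0.1 N) or (horizontal distance between roller_1 and tray_fail below 0.09 m and height (world z) of roller_1 above 0.06 m and contact force between the fingers and roller_1 below 0.1 N) or (horizontal distance between roller_2 and tray_pass below 0.09 m and height (world z) of roller_2 above 0.06 m and contact force between the fingers and roller_2 below 0.1 N) or (horizontal distance between roller_2 and tray_fail below 0.09 m and height (world z) of roller_2 above 0.06 m and contact force between the fingers and roller_2 below 0.1 N)).
It fails at once if the film can, film reel or loupe is moved more than 20 mm (distance of any of film_can, film_reel, loupe from where it was at the start of the episode above 0.02 m).
It also fails if it takes over 51 s, if anything falls off the work surface, if the arm or the gripper's body presses on something with over 40 N, if the wrist force passes 120 N, or if a joint passes its speed limit or range.

## Robot

A 7-joint arm with a two-finger parallel gripper is mounted at the origin on the work surface. World frame = base frame: x ahead of the robot, y to its left, z up, the work surface at z = 0. Lengths are in m, angles in rad, forces in N, time in s.
With the tool pointing down it reaches from about 0.425 to 0.875 m from the base axis. Payload 4.7 kg.
Tool frame: the origin (TCP) lies at the very end of the fingers, on their centre line; the grasp point (between the pads) lies env.pinch_z behind it (env.pinch_z is the distance from the TCP to the grasp point, in m); x points along the fingers, y is the direction in which the jaws open and shut, and the axes are right-handed (so a half turn about x gives the same grasp; the last joint's range is limited). The gripper opens to 85 mm and grips with 20 to 120 N. Pads are 22 mm wide; open, the fingers measure 114 mm over their backs; the gripper's body (76 mm by 85 mm) begins 54 mm behind the grasp point. The pads swing forward as they close: fully open they stand 13 mm farther back than shut.
Start: joints at [1.157, 0.321, -0.07, 1.45, 0.023, 1.371, -0.057], TCP at [0.27, -0.591, 0.231] pointing down, gripper open.
Joint ranges: [-2.86, 2.86], [-0.3, 2.09], [-1.38, 1.24], [0.06, 2.45], [-1.56, 4.7], [0.09, 2.05], [-2.69, 2.69]. Speed limits (rad/s): [2.57, 2.57, 3.14, 3.14, 3.14, 3.14, 3.14].

## Interface

Orientations are given as a 3x3 rotation matrix whose columns are the frame's x, y, z axes.
In Python, from rig import env, imaging gives the robot as it stands.
- The arm moves only by the shell command python3 -m inch 'ROWS' [OPENING] [FORCE]. ROWS is JSON, a list of rows, each a list of 4 numbers: the shift along the tool's x, y, z in m, then the turn about the tool's x in degrees. In form: [[dx, dy, dz, twist], ...]. A call has 1 to 10 rows; each row is the pose to reach, as a shift and turn from the pose commanded when the call began, along the tool's axes at that moment; what a row does not reach only later rows make up. A row lasts 1/12 s, in which the tool goes at most 41.7 mm and 7.16 degrees, less where a joint would pass 70% of its speed; a pose out of reach is approached as far as the arm can. A call with a gripper value outside its range is refused whole. OPENING is the finger opening in m, from 0 to 0.0854, set as the call begins (- or left out, the last holds). The fingers move at their own pace and stop on an object; FORCE is the grip in N (left out, the last holds). Time passes only in rows, so rows that repeat a pose let the fingers close. It gives the time, the measured TCP pose, the force and the opening at its end, in the units of the state.
- env.get_obs(): the state, without advancing time (a new reading comes with each control period).
- imaging.read_camera(name): name is "scene" or "top"; returns the picture (420x560x3 uint8, blue, green, red); there is no depth.
- imaging.get_calibration(name): a dict with "K" (3x3 intrinsics, pixels), "world_from_camera" (4x4, takes a point from camera to world coordinates). Camera axes: x right, y up, looking along -z (the intrinsics and any distortion apply to the point x, -y, -z); pixel columns grow to the right and rows downward; lengths in m; the calibration is good to about 2 mm. A picture is of the moment at which its call begins. get_calibration takes no time and is no camera call.
- env.close_job(): hands the job in, once; it reports no verdict.
The state is a dict: "time_s": time; "qpos": joint angles; "joint_velocities": joint speeds; "tau": joint torques, N m; "tcp_pos": TCP position; "tcp_rot": TCP orientation; "wrist_force": force on the tool from outside, world axes, zero at the start; "ft_torque": the same for the moment, N m; "width": finger opening in m.
Only numpy, scipy, OpenCV 4.12 (cv2) and the standard library are available. Lean on these libraries where they do the work, as an engineer would, in place of code of your own. Each camera call takes 0.05 s, during which the arm holds its last target.

## Working session

There is one attempt and no reset: what is moved stays moved. The work goes in short steps, Python scripts to look and compute and a shell command to move; the robot and the scene stay as the last step left them, time stands still between calls to the robot, and variables do not carry over. Pictures are saved under pics/ and viewed, and the job is handed in when it is done.

```bash
ls; mkdir -p pics; python3 - <<'E'
from rig import env, imaging
import cv2
o=env.get_obs(); print(o); print(env.pinch_z)
for n in("scene","top"):
    im=imaging.read_camera(n); cv2.imwrite(f"pics/{n}0.png",im); c=imaging.get_calibration(n); print(n,c)
E
```

```text
pics
{'time_s': 0.0, 'qpos': array([ 1.15709327,  0.32186781, -0.07008982,  1.45171116,  0.02259488,
        1.37077961, -0.05689893]), 'joint_velocities': array([ 0.0009279 ,  0.00021735, -0.00127697,  0.00049116,  0.00060667,
        0.0006148 , -0.00145637]), 'tau': array([ 2.40154131e-04, -4.93585110e+01, -3.82364681e-01, -3.14341056e+01,
        1.26674917e-02,  1.11714599e-02, -5.07222262e-05]), 'tcp_pos': array([ 0.26939891, -0.59093995,  0.23017628]), 'tcp_rot': array([[-9.03959525e-04,  4.14904938e-01, -9.09864317e-01],
       [ 1.76021113e-03, -9.09862619e-01, -4.14905912e-01],
       [-9.99998042e-01, -1.97661145e-03,  9.21586921e-05]]), 'wrist_force': array([-0.04528879,  0.62112055,  0.35706586]), 'ft_torque': array([-0.04927702, -0.03358046, -0.01092748]), 'width': 0.08558842955487933}
0.0187
scene {'K': array([[439.27238153,   0.        , 277.0384917 ],
       [  0.        , 439.27238153, 211.94324578],
       [  0.        ,   0.        ,   1.        ]]), 'world_from_camera': array([[ 0.31622028, -0.65548539,  0.68581604,  1.32177808],
       [ 0.94861339,  0.22740424, -0.22004535, -0.26319436],
       [-0.01172097,  0.72015708,  0.69371205,  0.86696174],
       [ 0.        ,  0.        ,  0.        ,  1.        ]])}
top {'K': array([[493.81290529,   0.        , 276.08939987],
       [  0.        , 493.81290529, 213.49890337],
       [  0.        ,   0.        ,   1.        ]]), 'world_from_camera': array([[ 0.10528325,  0.97409273, -0.20014694,  0.30607381],
       [-0.99442139,  0.10182225, -0.02753777, -0.01358512],
       [-0.00644493,  0.20192966,  0.97937882,  1.25919669],
       [ 0.        ,  0.        ,  0.        ,  1.        ]])}
```

View pics/scene0.png

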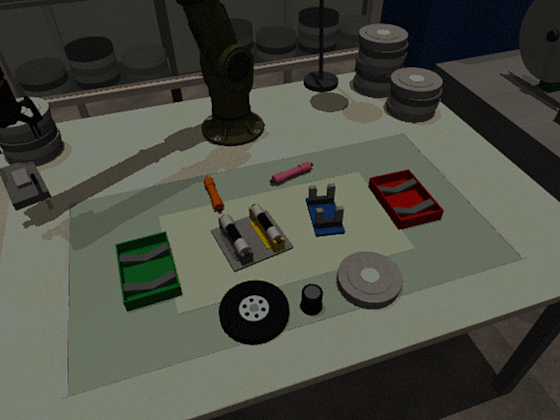

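View pics/top0.png

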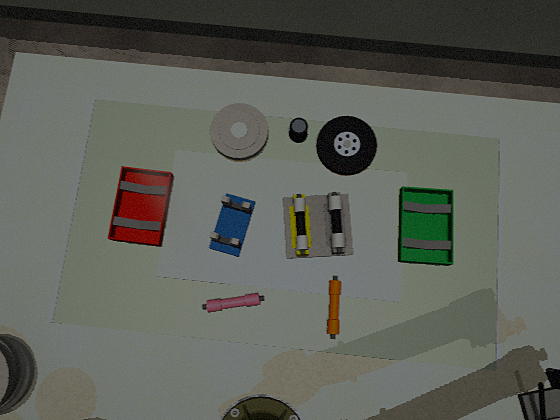

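The top picture shows these things:
- roller at (301,222), on the yellow stripe
- roller at (336,222), grey place
- pink look-alike at (233,302) and orange look-alike at (334,307)
- gauge at (232,225)
- red tray at (141,206), green tray at (426,226)

The one meant is (301,222), because it has black and aluminium parts and sits between the yellow posts. I'll confirm that in a crop.

```bash
python3 - <<'E'
import cv2,numpy as np
im=cv2.imread("pics/top0.png")
f=lambda c:cv2.convertScaleAbs(c,alpha=1.8,beta=10)
cv2.imwrite("pics/t_rack.png",cv2.resize(f(im[175:275,200:360]),None,fx=5,fy=5,interpolation=cv2.INTER_CUBIC))
a=f(im[160:270,100:180]);b=f(im[170:280,390:470])
cv2.imwrite("pics/t_tr.png",cv2.resize(np.hstack([a,b]),None,fx=5,fy=5,interpolation=cv2.INTER_CUBIC))
E
```

```text
(no output)
```

View pics/t_rack.png

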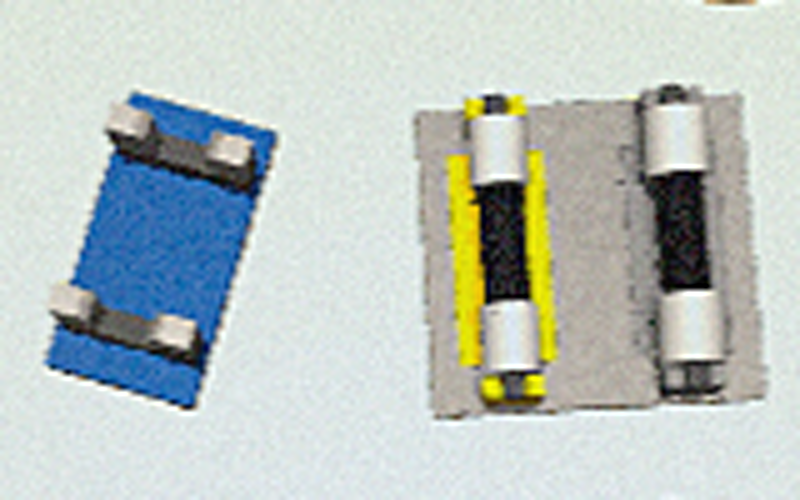

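View pics/t_tr.png

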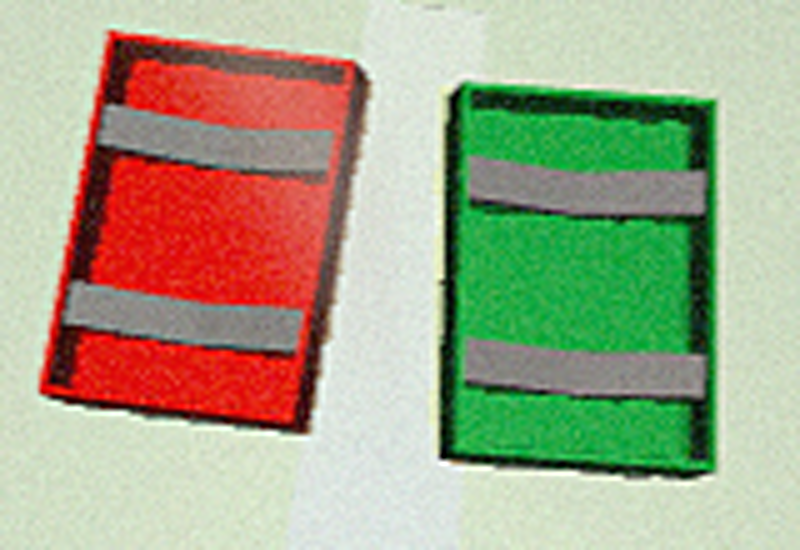

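The crop confirms it: the black and aluminium roller between the yellow posts is at about (301,222). Next I'll fit planar poses from the corners.

```bash
cat > h.py <<'E'
import numpy as np,cv2
from rig import env,imaging
from scipy.optimize import least_squares
def proj(n,P):
    c=imaging.get_calibration(n);T=np.linalg.inv(c["world_from_camera"])
    P=np.atleast_2d(P);q=P@T[:3,:3].T+T[:3,3];q=q*[1,-1,-1]
    u=q@c["K"].T;return u[:,:2]/u[:,2:]
def place(p,L):
    c,s=np.cos(p[2]),np.sin(p[2]);L=np.atleast_2d(L)
    return np.c_[p[0]+c*L[:,0]-s*L[:,1],p[1]+s*L[:,0]+c*L[:,1],L[:,2]]
def ray(n,uv,z):
    c=imaging.get_calibration(n);W=c["world_from_camera"]
    d=np.linalg.inv(c["K"])@[uv[0],uv[1],1];d=W[:3,:3]@(d*[1,-1,-1]);t=(z-W[2,3])/d[2];return W[:3,3]+t*d
def box(a,b,z):return np.array([[a,b,z],[a,-b,z],[-a,-b,z],[-a,b,z]])
# corner order: up-left, up-right, low-right, low-left in top image (x up, y left)
E
cat > fit.py <<'E'
from h import *
def px(l,ox,oy):return (np.array(l,float)+.5)/5-.5+[ox,oy]
O={"gauge":(box(.075,.04,.010),px([(132,93),(278,130),(195,408),(47,366)],200,175)),
"rack":(box(.08,.085,.008),px([(415,112),(742,95),(768,398),(436,418)],200,175)),
"red":(box(.095,.065,.036),px([(108,31),(357,63),(300,430),(42,394)],100,160)),
"green":(box(.095,.065,.036),px([(463,84),(717,100),(714,470),(442,459)],310,170))}
R={}
for k,(L,uv) in O.items():
    p0=[*ray("top",uv.mean(0),L[0,2])[:2],0]
    r=least_squares(lambda p:(proj("top",place(p,L))-uv).ravel(),p0)
    R[k]=r.x;print(k,np.round(r.x,4),np.round(r.fun.reshape(4,2),1).tolist())
np.save("R.npy",R,allow_pickle=True)
E
cat > ov.py <<'E'
from h import *
R=np.load("R.npy",allow_pickle=True).item()
def cyl(y,x0,x1,r,z):return [np.array([[x0,y-r,z],[x1,y-r,z],[x1,y+r,z],[x0,y+r,z]])]
G=[box(.075,.04,.01)]
for x in(-.047,.047):
  for s in(-1,1):G.append(np.array([[x-.007,s*.036,.073],[x+.007,s*.036,.073],[x+.007,s*.021,.073],[x-.007,s*.021,.073]]))
K=[box(.08,.085,.008)]
for y in(-.045,.045):K+=cyl(y,-.03,.03,.012,.042)+cyl(y,.03,.065,.015,.042)+cyl(y,-.065,-.03,.015,.042)
T=[box(.095,.065,.036)]
for s in(-1,1):T.append(np.array([[s*.036,.061,.0322],[s*.036,0,.01],[s*.036,-.061,.0322],[s*.058,-.061,.0322],[s*.058,0,.01],[s*.058,.061,.0322]]))
for n,(x0,x1,y0,y1) in(("top",(100,460,150,290)),("scene",(100,450,150,320))):
    im=cv2.imread(f"pics/{n}0.png");S=5
    im=cv2.resize(cv2.convertScaleAbs(im,alpha=1.8,beta=10),None,fx=S,fy=S,interpolation=cv2.INTER_CUBIC)
    for k,Ls in(("gauge",G),("rack",K),("red",T),("green",T)):
        for L in Ls:
            q=(proj(n,place(R[k],L))+.5)*S-.5
            cv2.polylines(im,[np.round(q).astype(int)],True,(255,0,255),1)
    im=im[y0*S:y1*S,x0*S:x1*S]
    w=im.shape[1]//2
    cv2.imwrite(f"pics/ov_{n}_{V}a.png".replace("V","x") if 0 else f"pics/ov_{n}_a{__import__('sys').argv[1]}.png",cv2.resize(im[:, :w],(800,int(im.shape[0]*800/w)))[:600] if im.shape[0]*800/w<=600 else cv2.resize(im[:,:w],(int(w*600/im.shape[0]),600)))
    cv2.imwrite(f"pics/ov_{n}_b{__import__('sys').argv[1]}.png",cv2.resize(im[:,w:],(int(w*600/im.shape[0]),600)))
E
python3 fit.py; python3 ov.py 1
```

```text
gauge [ 0.5219  0.1308 -0.1678] [[-0.2, -0.4], [0.1, 0.2], [0.3, 0.1], [-0.2, 0.1]]
rack [ 0.5419 -0.088   0.1628] [[0.2, 0.1], [-0.1, -0.3], [0.1, 0.2], [-0.2, 0.0]]
red [ 0.5421  0.3673 -0.0121] [[0.4, 0.7], [0.2, -0.1], [-0.5, -0.9], [-0.0, 0.3]]
green [ 0.5668 -0.3578  0.025 ] [[-0.7, -0.2], [-0.3, 0.5], [-0.4, 0.8], [1.3, -1.1]]
```

View pics/ov_top_a1.png

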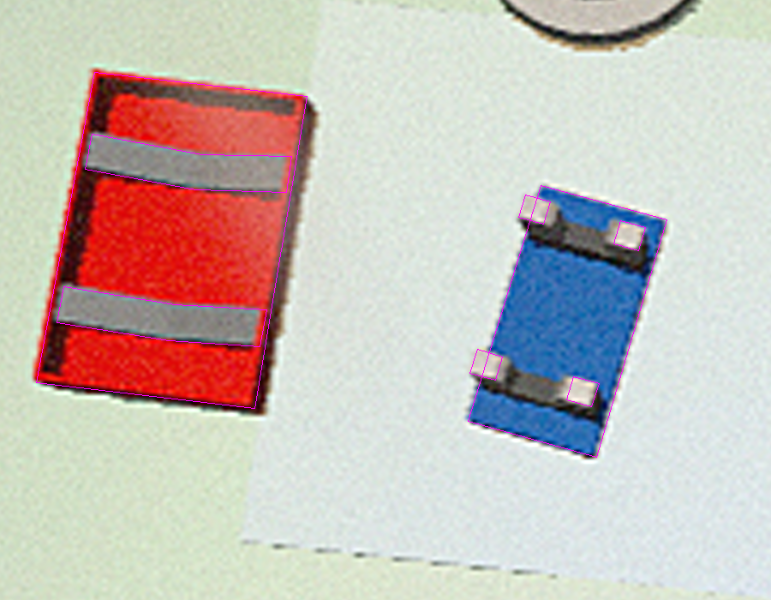

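View pics/ov_top_b1.png

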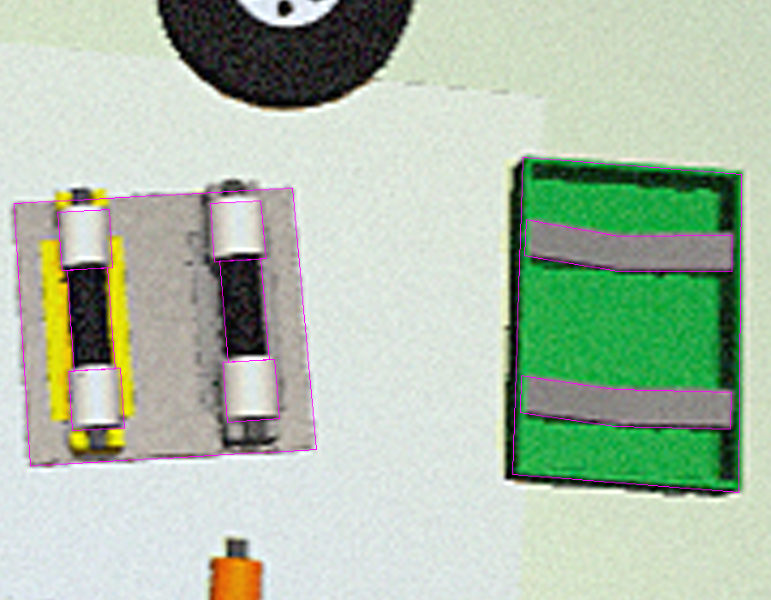

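View pics/ov_scene_a1.png

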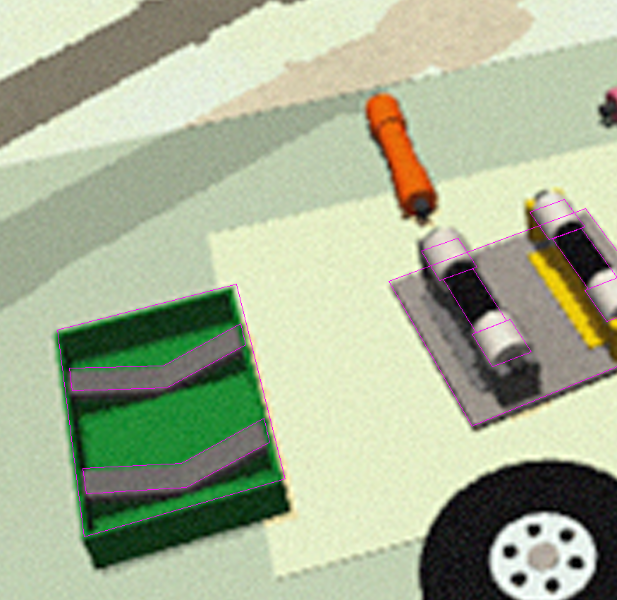

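View pics/ov_scene_b1.png

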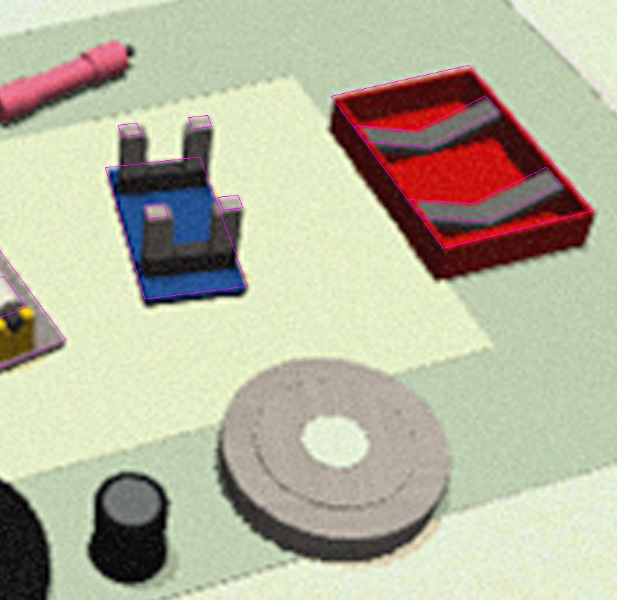

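The fits agree with both cameras to about 1–2 mm, and the fork tops land on their markings at z=73. Next is a helper that works out the shifts.

```bash
cat > go.py <<'E'
from h import *
import sys
R=np.load("R.npy",allow_pickle=True).item()
def target(k):
    if k=="pick": p=R["rack"];return [*place(p,[0,.045,0])[0][:2],p[2]]
    return list(R[k])
def to(k,z,off=(0,0)):
    o=env.get_obs();t=target(k);Rm=o["tcp_rot"]
    xy=place(t,[off[0],off[1],0])[0][:2]
    d=Rm.T@(np.r_[xy,z]-o["tcp_pos"])
    yaw=np.arctan2(Rm[1,2],Rm[0,2]);tw=np.degrees(yaw-t[2]);tw=(tw+90)%180-90
    print(k,"target",np.round([*xy,z],4),"now",np.round(o["tcp_pos"],4),"shift mm",np.round(d*1e3,1),"twist",round(tw,2),"t",round(o["time_s"],2),"F",np.round(o["wrist_force"],1),"T",np.round(o["ft_torque"],2),"w",round(o["width"],4),"tilt",np.round(Rm[:2,0],4), "q7",round(o["qpos"][6],2))
if __name__=="__main__": to(sys.argv[1],float(sys.argv[2]),*( [tuple(map(float,sys.argv[3:5]))] if len(sys.argv)>4 else []))
E
python3 go.py pick .15; python3 - <<'E'
from go import *
for k in("pick","gauge","red","green"):print(k,np.round(target(k),3),round(np.hypot(*target(k)[:2]),3))
E
```

```text
pick target [ 0.5346 -0.0436  0.15  ] now [ 0.2694 -0.591   0.2303] shift mm [  80.9 -387.9 -468.4] twist 15.19 t 0.1 F [-0.6  0.3  0.4] T [-0.    0.01 -0.  ] w 0.0858 tilt [-0.0008  0.0016] q7 -0.06
pick [ 0.535 -0.044  0.163] 0.536
gauge [ 0.522  0.131 -0.168] 0.538
red [ 0.542  0.367 -0.012] 0.655
green [ 0.567 -0.358  0.025] 0.67
```

```bash
python3 -m inch '[[0,-15,-18,0],[0,-0.03,-0.036,1],[0,-0.055,-0.066,2],[0,-0.08,-0.096,3],[0,-0.105,-0.126,4],[0,-0.13,-0.157,5],[0,-0.155,-0.187,6],[0,-0.18,-0.217,7],[0,-0.2,-0.242,8],[0,-0.2,-0.242,8]]' 0.06 40 | head -0; python3 go.py pick .15
```

```text
pick target [ 0.5346 -0.0436  0.15  ] now [ 0.4109 -0.3012  0.2314] shift mm [  82.4 -209.5 -193.9] twist 7.81 t 0.93 F [0.9 1.3 0.4] T [-0.01  0.01 -0.03] w 0.06 tilt [0.0016 0.0029] q7 -0.7Exception ignored on flushing sys.stdout:
BrokenPipeError: [Errno 32] Broken pipe
```

My first row was in mm instead of m. The per-row cap absorbed it and the tool is on course. From here every row is in metres.

```bash
python3 -m inch '[[0,-0.02,-0.02,1],[0,-0.045,-0.042,2],[0,-0.07,-0.065,3],[0,-0.095,-0.09,4],[0,-0.12,-0.112,5],[0.01,-0.145,-0.135,6],[0.03,-0.17,-0.157,7],[0.05,-0.195,-0.18,7.8],[0.07,-0.21,-0.194,7.8],[0.08,-0.21,-0.194,7.8]]' 0.06; python3 go.py pick .1
```

```text
time_s: 1.77
tcp_pos: [0.5333, -0.0464, 0.1489]
tcp_rot: [[-0.002, 0.16, -0.987], [0.004, -0.987, -0.16], [-1.0, -0.004, 0.001]]
wrist_force: [-1.2, 0.2, -0.5]
width: 0.0599
pick target [ 0.5346 -0.0436  0.1   ] now [ 0.5333 -0.0464  0.1489] shift mm [48.9 -2.4 -1.9] twist -0.14 t 1.77 F [-1.2  0.2 -0.5] T [0.06 0.04 0.02] w 0.0599 tilt [-0.0021  0.0038] q7 -1.45
```

```bash
python3 -m inch '[[0,0,0,0],[0,0,0,0]]'; python3 go.py pick .1;python3 - <<'E'
from h import *
for n in("top","scene"):
    im=imaging.read_camera(n);x,y=(220,160) if n=="top" else (180,130)
    cv2.imwrite(f"pics/{n}1.png",cv2.resize(cv2.convertScaleAbs(im[y:y+130,x:x+160],alpha=1.8,beta=10),None,fx=4.6,fy=4.6,interpolation=cv2.INTER_CUBIC))
E
```

```text
time_s: 1.93
tcp_pos: [0.5325, -0.0538, 0.1508]
tcp_rot: [[-0.002, 0.151, -0.989], [-0.0, -0.989, -0.151], [-1.0, 0.0, 0.002]]
wrist_force: [0.3, 0.2, 0.2]
width: 0.0603
pick target [ 0.5346 -0.0436  0.1   ] now [ 0.5325 -0.0538  0.1508] shift mm [50.7 -9.8 -3.8] twist -0.66 t 1.93 F [0.3 0.2 0.2] T [-0.02  0.   -0.03] w 0.0603 tilt [-0.002  -0.0004] q7 -1.44
```

View pics/scene1.png

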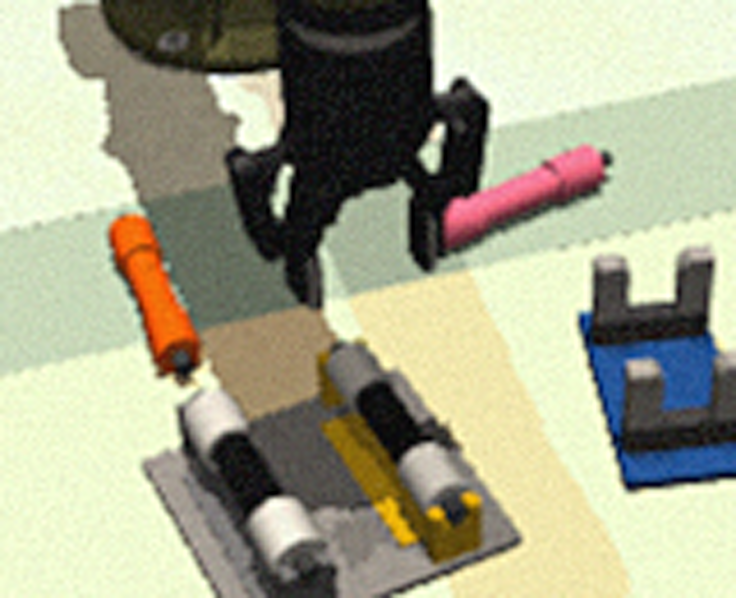

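```bash
python3 -m inch '[[0.01,-0.005,-0.002,-0.4],[0.03,-0.0098,-0.004,-0.7],[0.045,-0.0098,-0.004,-0.7],[0.05,-0.0098,-0.004,-0.7],[0.05,-0.0098,-0.004,-0.7],[0.05,-0.0098,-0.004,-0.7],[0.05,-0.0098,-0.004,-0.7]]' >/dev/null; python3 go.py pick .026
```

```text
pick target [ 0.5346 -0.0436  0.026 ] now [ 0.5365 -0.0427  0.1024] shift mm [76.4  0.5  2.1] twist 0.05 t 2.62 F [ 0.2 -0.5 -0. ] T [-0.03 -0.03 -0.  ] w 0.0605 tilt [ 0.0019 -0.0005] q7 -1.48
```

```bash
python3 -m inch '[[0.015,0,0.001,0],[0.035,0,0.002,0],[0.055,0,0.002,0],[0.068,0,0.002,0],[0.075,0,0.002,0],[0.076,0,0.002,0],[0.076,0,0.002,0],[0.076,0,0.002,0]]' >/dev/null; python3 go.py pick .026;python3 - <<'E'
from h import *
for n in("top","scene"):
    im=imaging.read_camera(n);x,y=(220,160) if n=="top" else (180,160)
    cv2.imwrite(f"pics/{n}2.png",cv2.resize(cv2.convertScaleAbs(im[y:y+120,x:x+150],alpha=1.8,beta=10),None,fx=4.6,fy=4.6,interpolation=cv2.INTER_CUBIC))
E
```

```text
pick target [ 0.5346 -0.0436  0.026 ] now [ 0.5347 -0.0427  0.0264] shift mm [0.4 0.9 0.2] twist 0.09 t 3.28 F [-0.9  0.1 -0. ] T [ 0.01 -0.05  0.01] w 0.0605 tilt [ 0.0019 -0.0003] q7 -1.53
```

View pics/scene2.png

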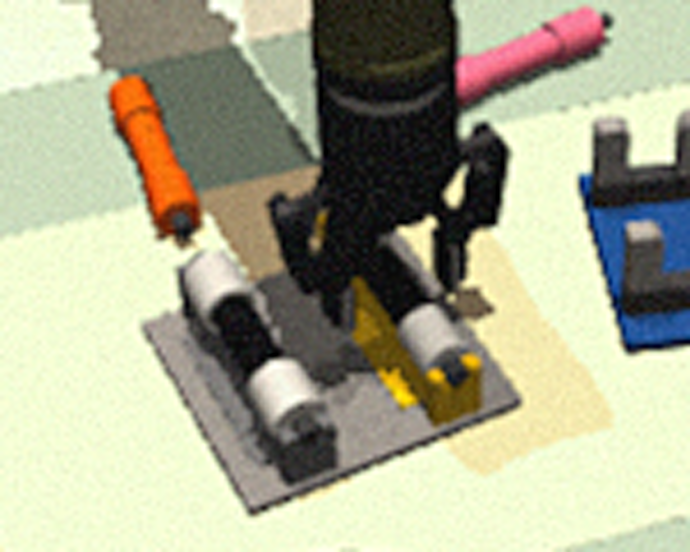

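The fingers straddle the black middle of the yellow-place roller, at about (390,280) in the crop. Closing.

```bash
python3 -m inch '[[0,0.0005,0,0],[0,0.0005,0,0],[0,0.0005,0,0],[0,0.0005,0,0],[0,0.0005,0,0],[0,0.0005,0,0],[0,0.0005,0,0],[0,0.0005,0,0]]' 0 50 >/dev/null; python3 go.py pick .15
```

```text
pick target [ 0.5346 -0.0436  0.15  ] now [ 0.5341 -0.0433  0.0258] shift mm [-124.2    0.4   -0.5] twist 0.08 t 4.05 F [-0.5 -0.8  5.6] T [-0.09  0.17  0.  ] w 0.0226 tilt [ 0.0007 -0.0004] q7 -1.53
```

```bash
python3 -m inch '[[-0.005,0,0,0],[-0.012,0,0,0],[-0.025,0,0,0],[-0.04,0,0,0],[-0.06,0,0,0],[-0.08,0,0,0],[-0.1,0,0,0],[-0.118,0,0,0],[-0.124,0,0,0],[-0.124,0,0,0]]' >/dev/null; python3 -m inch '[[0,0,0,0],[0,0,0,0],[0,0,0,0]]'>/dev/null; python3 go.py gauge .13;python3 - <<'E'
from h import *
for n in("top","scene"):
    im=imaging.read_camera(n);x,y=(220,150) if n=="top" else (200,110)
    cv2.imwrite(f"pics/{n}3.png",cv2.resize(cv2.convertScaleAbs(im[y:y+150,x:x+150],alpha=1.8,beta=10),None,fx=4,fy=4,interpolation=cv2.INTER_CUBIC))
E
```

```text
gauge target [0.5219 0.1308 0.13  ] now [ 0.5327 -0.0431  0.1479] shift mm [  18.  -173.2  -17.8] twist 19.03 t 5.13 F [-1.2  0.2 -2.5] T [0.   0.02 0.02] w 0.0225 tilt [-0.0027  0.0004] q7 -1.45
```

View pics/scene3.png

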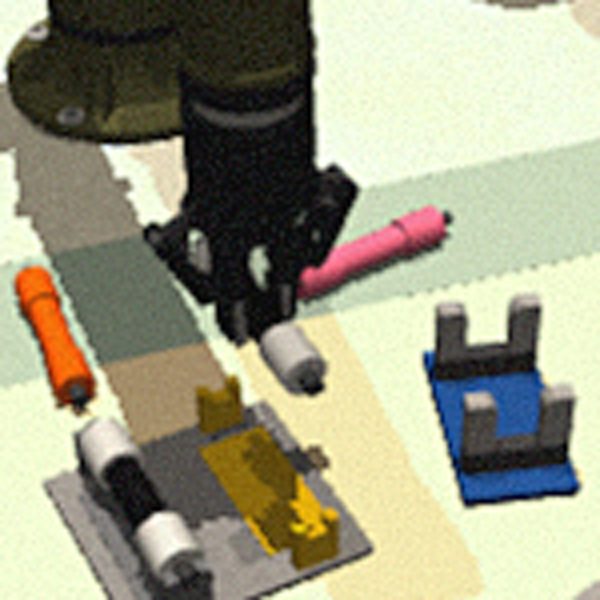

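View pics/top3.png

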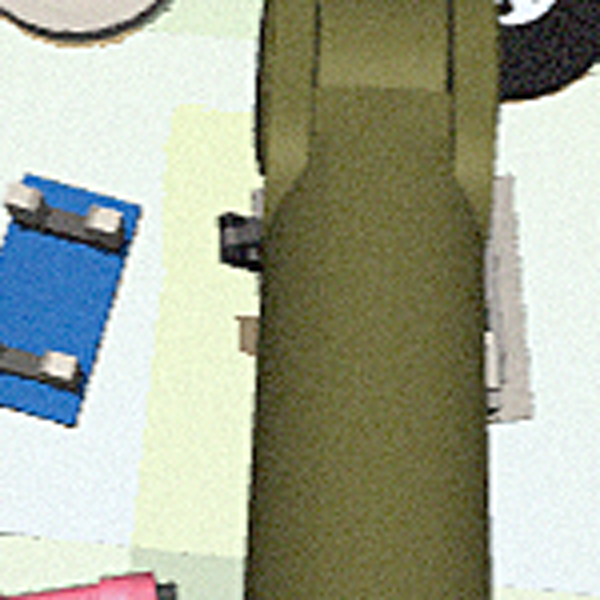

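```bash
python3 -m inch '[[0,-0.01,-0.001,1],[0,-0.03,-0.003,3],[0,-0.055,-0.006,6],[0,-0.085,-0.009,9],[0,-0.115,-0.012,12],[0,-0.14,-0.014,15],[0,-0.16,-0.016,17.5],[0,-0.17,-0.018,19],[0,-0.173,-0.018,19],[0,-0.173,-0.018,19]]' >/dev/null; python3 -m inch '[[0.01,0,0,0],[0.018,0,0,0],[0.018,0,0,0],[0.018,0,0,0],[0.018,0,0,0]]'>/dev/null; python3 go.py gauge .085;python3 - <<'E'
from h import *
from go import *
im=imaging.read_camera("scene");x,y=(250,110)
o=env.get_obs();cv2.imwrite("pics/scene4raw.png",im)
im=cv2.convertScaleAbs(im,alpha=1.8,beta=10)
big=cv2.resize(im[y:y+130,x:x+150],None,fx=4.5,fy=4.5,interpolation=cv2.INTER_CUBIC)
cv2.imwrite("pics/scene4.png",big)
p=o["tcp_pos"];Rm=o["tcp_rot"];yaw=np.arctan2(-Rm[1,2],-Rm[0,2])
for s in(-.077,.077):
  print(s,proj("scene",[p[0]+s*np.cos(yaw),p[1]+s*np.sin(yaw),p[2]+.0165])-[x,y], (proj("scene",[p[0]+s*np.cos(yaw),p[1]+s*np.sin(yaw),p[2]+.0165])-[x,y]+.5)*4.5)
E
```

```text
gauge target [0.5219 0.1308 0.085 ] now [0.5232 0.1298 0.131 ] shift mm [46.  -0.7  1.5] twist -0.02 t 6.48 F [ 0.2 -0.8 -2.4] T [ 0.01 -0.02 -0.02] w 0.0225 tilt [-0.0005 -0.0002] q7 -2.14
-0.077 [[70.37507844 47.38288874]] [[318.93785297 215.47299931]]
0.077 [[84.39411089 84.7665512 ]] [[382.023499   383.69948038]]
```

View pics/scene4.png

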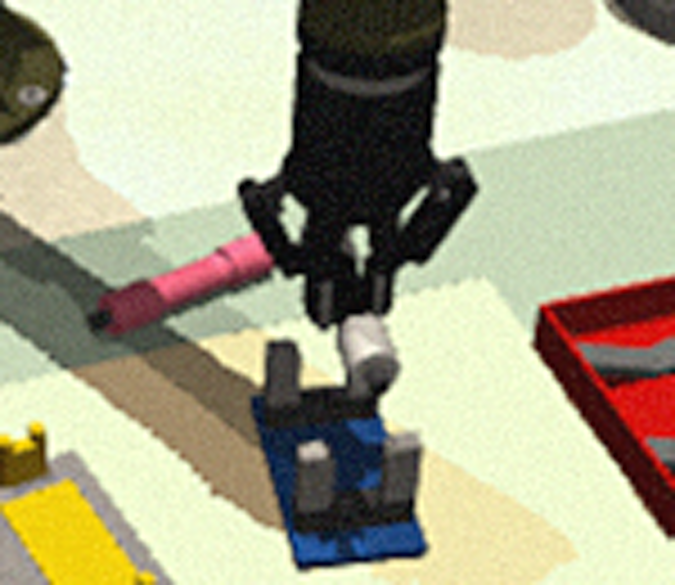

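```bash
python3 -m inch '[[0.01,-0.0005,0.001,0],[0.03,-0.0005,0.001,0],[0.05,-0.0005,0.0015,0],[0.06,-0.0005,0.0015,0],[0.064,-0.0005,0.0015,0],[0.064,-0.0005,0.0015,0],[0.064,-0.0005,0.0015,0],[0.064,-0.0005,0.0015,0]]'; python3 go.py gauge .057;python3 - <<'E'
from h import *
im=imaging.read_camera("scene");x,y=(280,130)
im=cv2.convertScaleAbs(im,alpha=1.8,beta=10)
cv2.imwrite("pics/scene5.png",cv2.resize(im[y:y+110,x:x+110],None,fx=5.4,fy=5.4,interpolation=cv2.INTER_CUBIC))
E
```

```text
time_s: 7.2
tcp_pos: [0.5228, 0.1316, 0.0684]
tcp_rot: [[0.002, -0.166, -0.986], [0.0, -0.986, 0.166], [-1.0, -0.001, -0.002]]
wrist_force: [-0.6, 0.3, -1.5]
width: 0.0224
gauge target [0.5219 0.1308 0.057 ] now [0.5228 0.1316 0.0684] shift mm [11.4  1.   0.8] twist 0.03 t 7.2 F [-0.6  0.3 -1.5] T [ 0.03  0.02 -0.01] w 0.0224 tilt [0.002  0.0003] q7 -2.19
```

View pics/scene5.png

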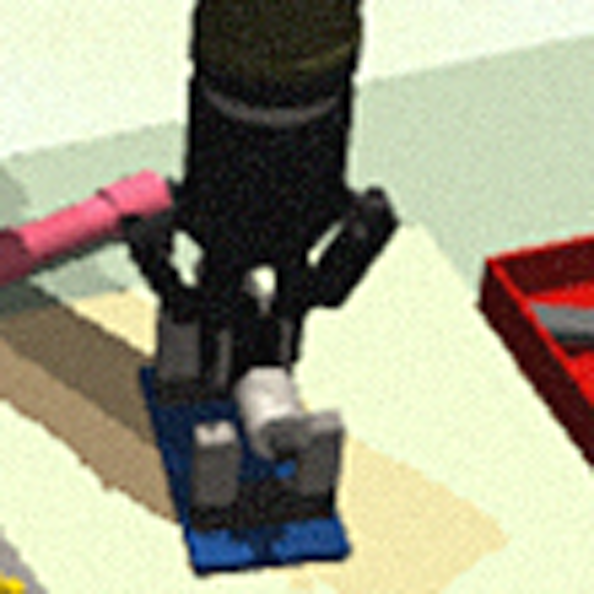

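```bash
python3 - <<'E'
from h import *
from go import *
im=imaging.read_camera("scene");x,y=(310,185)
im=cv2.convertScaleAbs(im,alpha=3,beta=10);S=12
im=cv2.resize(im[y:y+48,x:x+48],None,fx=S,fy=S,interpolation=cv2.INTER_CUBIC)
o=env.get_obs();p=o["tcp_pos"];Rm=o["tcp_rot"];yaw=np.arctan2(-Rm[1,2],-Rm[0,2])
def dr(L,pp,col):
    q=(proj("scene",place(pp,L))-[x,y]+.5)*S
    cv2.polylines(im,[np.round(q).astype(int)],True,col,1)
a=np.linspace(0,6.28,30)
for xx,r in((.065,.015),(.077,.006),(.065,.017)):
    dr(np.c_[0*a+xx,r*np.cos(a),p[2]+.0165+r*np.sin(a)],[p[0],p[1],yaw],(255,0,255))
for s in(-1,1):dr(np.array([[.04,s*.036,.073],[.054,s*.036,.073],[.054,s*.021,.073],[.04,s*.021,.073]]),R["gauge"],(0,255,0))
cv2.imwrite("pics/scene6.png",im)
E
```

```text
(no output)
```

View pics/scene6.png

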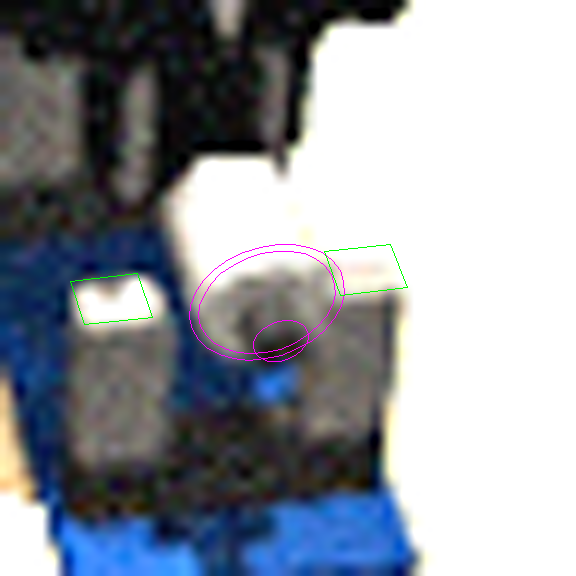

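The roller's projected outline matches the image, and it sits centred over the mouth between the fork tops at (118,300) and (365,270). Lowering gently.

```bash
python3 -m inch '[[0.002,0.0003,0.0005,0],[0.004,0.0003,0.0005,0],[0.006,0.0003,0.0005,0],[0.006,0.0003,0.0005,0],[0.006,0.0003,0.0005,0]]'>/dev/null; python3 go.py gauge .057;  python3 -m inch '[[0.0015,0,0,0],[0.003,0,0,0],[0.003,0,0,0]]'>/dev/null; python3 go.py gauge .057
```

```text
gauge target [0.5219 0.1308 0.057 ] now [0.5211 0.1309 0.061 ] shift mm [ 4.   0.  -0.8] twist 0.03 t 7.72 F [-0.2 -0.5 -3.5] T [ 0.01  0.01 -0.  ] w 0.0224 tilt [-0.0005 -0.0002] q7 -2.19
gauge target [0.5219 0.1308 0.057 ] now [0.5211 0.131  0.0579] shift mm [ 0.9  0.1 -0.8] twist 0.03 t 7.97 F [ 0.1 -0.2 -2. ] T [ 0.06 -0.03 -0.  ] w 0.0225 tilt [-0.0004 -0.0001] q7 -2.19
```

```bash
python3 -m inch '[[0.001,0,0,0],[0.002,0,0,0],[0.002,0,0,0]]'>/dev/null; python3 go.py gauge .057; 
```

```text
gauge target [0.5219 0.1308 0.057 ] now [0.5214 0.1314 0.0563] shift mm [-0.7  0.6 -0.6] twist 0.04 t 8.22 F [-0.1  0.5 -1.7] T [ 0.13  0.02 -0.05] w 0.0226 tilt [0.0004 0.0004] q7 -2.2
```

```bash
python3 -m inch '[[0.001,0,0,0],[0.002,0,0,0],[0.002,0,0,0]]'>/dev/null; python3 go.py gauge .057; python3 -m inch '[[0.001,0,0,0],[0.001,0,0,0]]'>/dev/null; python3 go.py gauge .057 
```

```text
gauge target [0.5219 0.1308 0.057 ] now [0.5216 0.1317 0.0545] shift mm [-2.5  0.9 -0.4] twist 0.04 t 8.47 F [0.6 2.4 0.1] T [ 0.45 -0.05 -0.12] w 0.0224 tilt [0.0008 0.0009] q7 -2.2
gauge target [0.5219 0.1308 0.057 ] now [0.5217 0.1317 0.0535] shift mm [-3.5  0.9 -0.4] twist 0.04 t 8.63 F [0.7 2.9 0.5] T [ 0.65 -0.11 -0.2 ] w 0.0223 tilt [0.001  0.0009] q7 -2.2
```

The gauge pushes the roller toward +y, so it is touching one lead-in. I'll ease toward +y and continue.

```bash
python3 -m inch '[[0,-0.0005,0,0],[0,-0.001,0,0],[0,-0.001,0,0]]'>/dev/null; python3 go.py gauge .057; python3 -m inch '[[0.001,0,0,0],[0.002,0,0,0],[0.002,0,0,0]]'>/dev/null; python3 go.py gauge .057 
```

```text
gauge target [0.5219 0.1308 0.057 ] now [0.5215 0.1319 0.0532] shift mm [-3.8  1.1 -0.5] twist 0.03 t 8.88 F [ 1.4  1.6 -0.6] T [ 0.39 -0.1  -0.12] w 0.0223 tilt [ 0.0001 -0.0003] q7 -2.2
gauge target [0.5219 0.1308 0.057 ] now [0.5213 0.1321 0.051 ] shift mm [-6.   1.2 -0.8] twist 0.02 t 9.13 F [ 1.5  2.  -1.8] T [ 0.51 -0.13 -0.11] w 0.0225 tilt [-0.0002  0.0001] q7 -2.2
```

```bash
python3 -m inch '[[0.001,-0.0005,0,0],[0.002,-0.001,0,0],[0.003,-0.001,0,0],[0.003,-0.001,0,0]]'>/dev/null; python3 go.py gauge .03; python3 -m inch '[[0.001,0,0,0],[0.002,0,0,0],[0.003,0,0,0],[0.003,0,0,0]]'>/dev/null; python3 go.py gauge .03 
```

```text
gauge target [0.5219 0.1308 0.03  ] now [0.5211 0.1323 0.0476] shift mm [17.6  1.3 -1.1] twist 0.02 t 9.47 F [ 0.7  1.  -2.5] T [0.04 0.01 0.05] w 0.0225 tilt [-0.0014 -0.001 ] q7 -2.21
gauge target [0.5219 0.1308 0.03  ] now [0.5213 0.1328 0.045 ] shift mm [15.   1.9 -0.9] twist 0.02 t 9.8 F [ 0.  -0.2 -2.2] T [-0.03  0.02  0.  ] w 0.0223 tilt [-0.0006 -0.0004] q7 -2.21
```

```bash
python3 -m inch '[[0.0015,0,0,0],[0.003,0,0,0],[0.0045,0,0,0],[0.006,0,0,0],[0.0075,0,0,0],[0.0075,0,0,0]]'>/dev/null; python3 go.py gauge .03; python3 -m inch '[[0.0015,0,0,0],[0.003,0,0,0],[0.0045,0,0,0],[0.0045,0,0,0]]'>/dev/null; python3 go.py gauge .03 
```

```text
gauge target [0.5219 0.1308 0.03  ] now [0.5214 0.1329 0.0374] shift mm [ 7.4  2.  -0.9] twist 0.03 t 10.3 F [-0.1 -0.9 -1.7] T [ 0.01 -0.02 -0.01] w 0.0225 tilt [-0.0006 -0.0002] q7 -2.22
gauge target [0.5219 0.1308 0.03  ] now [0.5214 0.1329 0.0329] shift mm [ 2.9  2.  -0.8] twist 0.03 t 10.63 F [-0.4  0.3 -1.7] T [-0.08  0.05  0.  ] w 0.0226 tilt [-0.0005 -0.0002] q7 -2.22
```

```bash
python3 -m inch '[[0.001,0,0,0],[0.002,0,0,0],[0.002,0,0,0],[0.002,0,0,0]]'>/dev/null; python3 go.py gauge .03; python3 -m inch '[[0.0005,0,0,0],[0.001,0,0,0],[0.001,0,0,0]]'>/dev/null; python3 go.py gauge .03; python3 -m inch '[[0.0005,0,0,0],[0.001,0,0,0],[0.001,0,0,0]]'>/dev/null; python3 go.py gauge .03
```

```text
gauge target [0.5219 0.1308 0.03  ] now [0.5216 0.133  0.0312] shift mm [ 1.2  2.1 -0.7] twist 0.03 t 10.97 F [ 0.1  0.5 -2. ] T [ 0.02 -0.08 -0.02] w 0.0222 tilt [-0.0001 -0.0001] q7 -2.22
gauge target [0.5219 0.1308 0.03  ] now [0.5216 0.133  0.0302] shift mm [ 0.2  2.1 -0.6] twist 0.03 t 11.22 F [-0.8 -0.4 -1.8] T [-0.02  0.01 -0.03] w 0.0224 tilt [-0.     -0.0001] q7 -2.22
gauge target [0.5219 0.1308 0.03  ] now [0.5215 0.133  0.0292] shift mm [-0.8  2.2 -0.7] twist 0.03 t 11.47 F [-0.  -0.4 -1.5] T [-0.03  0.02  0.  ] w 0.0223 tilt [-0.0002 -0.0001] q7 -2.22
```

```bash
python3 -m inch '[[0.0005,0,0,0],[0.001,0,0,0],[0.001,0,0,0]]'>/dev/null; python3 go.py gauge .03; python3 -m inch '[[0.0005,0,0,0],[0.001,0,0,0],[0.001,0,0,0]]'>/dev/null; python3 go.py gauge .03;python3 - <<'E'
from h import *
im=imaging.read_camera("scene");x,y=(290,170)
im=cv2.convertScaleAbs(im,alpha=2.2,beta=10)
cv2.imwrite("pics/scene7.png",cv2.resize(im[y:y+75,x:x+75],None,fx=8,fy=8,interpolation=cv2.INTER_CUBIC))
E
```

```text
gauge target [0.5219 0.1308 0.03  ] now [0.5217 0.133  0.0289] shift mm [-1.1  2.2 -0.6] twist 0.03 t 11.72 F [-2.1 -0.3  3.7] T [-0.13  0.54 -0.04] w 0.0223 tilt [-0.     -0.0005] q7 -2.22
gauge target [0.5219 0.1308 0.03  ] now [0.5217 0.133  0.0288] shift mm [-1.2  2.2 -0.6] twist 0.03 t 11.97 F [-5.3 -1.5 12.2] T [-0.34  1.13  0.  ] w 0.0222 tilt [-0.0001 -0.0011] q7 -2.22
```

View pics/scene7.png

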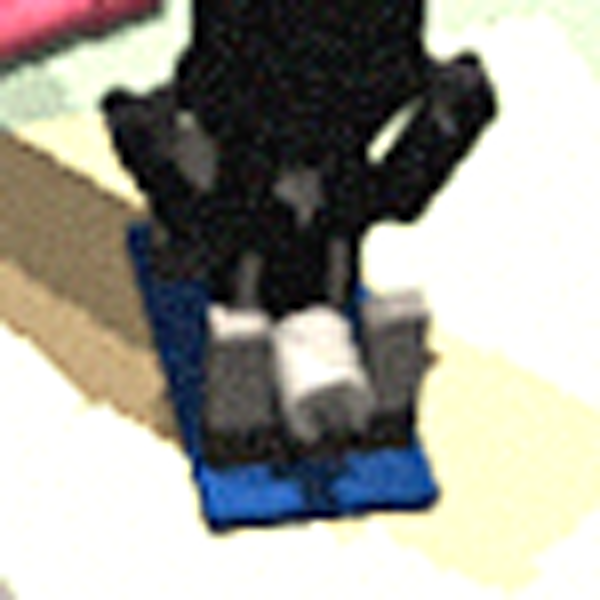

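The roller is right down: the image shows the land between the fork arms, and bottom contact came at TCP z 0.0288, so the axis is at about 0.045. It went in, so it is good and goes to the green tray. Lifting out.

```bash
python3 -m inch '[[-0.002,0,0,0],[-0.006,0,0,0],[-0.015,0,0,0],[-0.028,0,0,0],[-0.042,0,0,0],[-0.058,0,0,0],[-0.075,0,0,0],[-0.095,0,0,0],[-0.11,0,0,0],[-0.12,0,0,0]]' >/dev/null; python3 -m inch '[[0,0,0,0],[0,0,0,0],[0,0,0,0]]'>/dev/null; python3 go.py green .15;python3 - <<'E'
from h import *
im=imaging.read_camera("scene");x,y=(250,110)
im=cv2.convertScaleAbs(im,alpha=1.8,beta=10)
cv2.imwrite("pics/scene8.png",cv2.resize(im[y:y+130,x:x+150],None,fx=4.5,fy=4.5,interpolation=cv2.INTER_CUBIC))
E
```

```text
green target [ 0.5668 -0.3578  0.15  ] now [0.521  0.1327 0.1464] shift mm [  -3.4  476.  -126.9] twist -11.02 t 13.1 F [-0.8 -0.6 -2.6] T [ 0.02 -0.    0.02] w 0.0224 tilt [-0.0015 -0.0004] q7 -2.14
```

View pics/scene8.png

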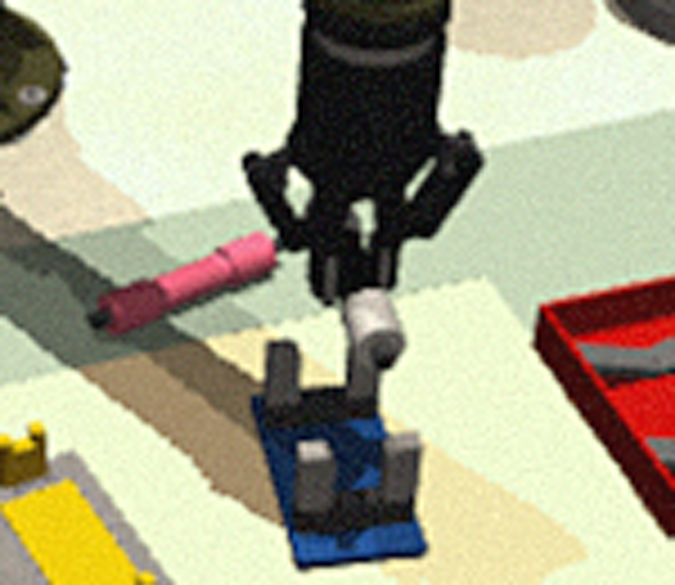

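Roller still held at (375,330). On to the green tray.

```bash
python3 -m inch '[[0,0.01,-0.003,0],[0,0.03,-0.008,-1],[0,0.055,-0.015,-2],[0,0.085,-0.022,-3],[0,0.115,-0.03,-4],[0,0.145,-0.038,-5],[0,0.175,-0.046,-6],[0,0.205,-0.054,-7],[0,0.23,-0.061,-8],[0,0.24,-0.064,-8]]' >/dev/null; python3 -m inch '[[0,0,0,0],[0,0,0,0],[0,0,0,0]]'>/dev/null; python3 go.py green .15
```

```text
green target [ 0.5668 -0.3578  0.15  ] now [ 0.5446 -0.1122  0.1469] shift mm [ -3.4 244.9 -28.5] twist -2.9 t 14.23 F [ 0.8  0.5 -2.2] T [0.02 0.05 0.01] w 0.0224 tilt [-0.0007  0.0014] q7 -1.52
```

```bash
python3 -m inch '[[0,0.01,-0.001,0],[0,0.03,-0.003,0],[0,0.055,-0.006,-1],[0,0.085,-0.01,-1],[0,0.115,-0.013,-2],[0,0.145,-0.017,-2],[0,0.175,-0.02,-3],[0,0.205,-0.024,-3],[0,0.23,-0.027,-3],[0,0.244,-0.0285,-3]]' >/dev/null; python3 -m inch '[[0,0,0,0],[0,0,0,0],[0,0,0,0],[0,0,0,0]]'>/dev/null; python3 go.py green .06;python3 - <<'E'
from h import *
im=imaging.read_camera("scene");x,y=(80,150)
im=cv2.convertScaleAbs(im,alpha=1.8,beta=10)
cv2.imwrite("pics/scene9.png",cv2.resize(im[y:y+180,x:x+160],None,fx=3.3,fy=3.3,interpolation=cv2.INTER_CUBIC))
E
```

```text
green target [ 0.5668 -0.3578  0.06  ] now [ 0.5673 -0.3564  0.1475] shift mm [87.5  1.4  0.6] twist 0.17 t 15.4 F [ 0.6  0.1 -3. ] T [ 0.02  0.04 -0.04] w 0.0225 tilt [0.0002 0.0011] q7 -1.13
```

View pics/scene9.png

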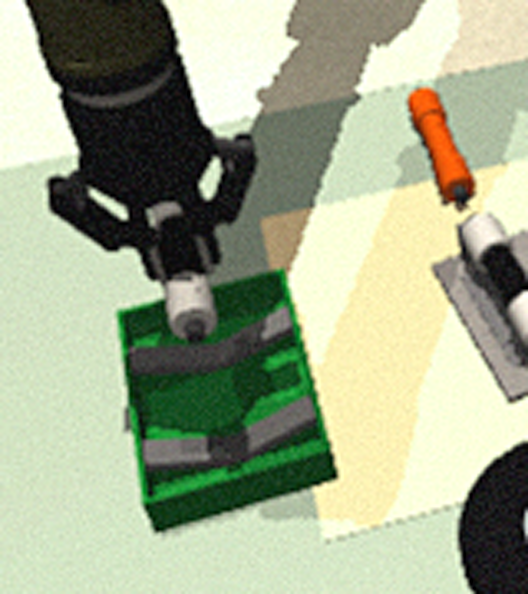

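```bash
python3 -m inch '[[0.01,0,0,0],[0.03,0,0,0],[0.055,0,0,0],[0.08,0,0,0],[0.1,0,0,0],[0.115,0,0,0],[0.122,0,0,0],[0.127,0,0,0],[0.128,0,0,0],[0.128,0,0,0]]' >/dev/null; python3 -m inch '[[0,0,0,0],[0,0,0,0]]'>/dev/null; python3 go.py green .01;python3 - <<'E'
from h import *
im=imaging.read_camera("scene");x,y=(80,150)
im=cv2.convertScaleAbs(im,alpha=1.8,beta=10)
cv2.imwrite("pics/scene10.png",cv2.resize(im[y:y+180,x:x+160],None,fx=3.3,fy=3.3,interpolation=cv2.INTER_CUBIC))
E
```

```text
green target [ 0.5668 -0.3578  0.01  ] now [ 0.5673 -0.3595  0.0207] shift mm [10.7 -1.8  0.6] twist -0.02 t 16.45 F [-0.7 -0.1 -1.4] T [-0.01 -0.01 -0.03] w 0.0228 tilt [ 0.0019 -0.0014] q7 -1.16
```

View pics/scene10.png

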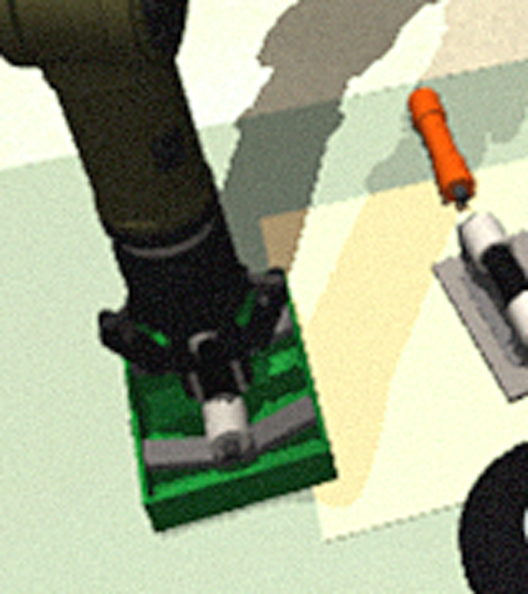

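```bash
python3 -m inch '[[0.002,-0.001,0,0],[0.004,-0.002,0,0],[0.006,-0.002,0,0],[0.008,-0.002,0,0],[0.008,-0.002,0,0],[0.008,-0.002,0,0]]' >/dev/null; python3 go.py green .01;python3 -m inch '[[0.0005,0,0,0],[0.001,0,0,0],[0.001,0,0,0],[0.001,0,0,0]]'>/dev/null; python3 go.py green .01
```

```text
green target [ 0.5668 -0.3578  0.01  ] now [ 0.5663 -0.357   0.0111] shift mm [ 1.1  0.8 -0.4] twist -0.02 t 17.0 F [-0.5  0.3 -2.5] T [-0.    0.03  0.  ] w 0.0224 tilt [-0.0003  0.0001] q7 -1.16
green target [ 0.5668 -0.3578  0.01  ] now [ 0.5665 -0.3571  0.0107] shift mm [ 0.7  0.6 -0.3] twist -0.02 t 17.33 F [-1.2  0.3  1.1] T [ 0.14  0.31 -0.03] w 0.0222 tilt [ 0.0001 -0.0003] q7 -1.16
```

The roller is in light contact with the rests. Releasing to a partial opening.

```bash
python3 -m inch '[[0.0003,0,0,0],[0.0003,0,0,0],[0.0003,0,0,0],[0.0003,0,0,0],[0.0003,0,0,0],[0.0003,0,0,0]]' 0.05 >/dev/null; python3 go.py green .15;python3 -m inch '[[-0.005,0,0,0],[-0.015,0,0,0],[-0.03,0,0,0],[-0.05,0,0,0],[-0.075,0,0,0],[-0.1,0,0,0],[-0.13,0,0,0],[-0.16,0,0,0],[-0.18,0,0,0],[-0.18,0,0,0]]'>/dev/null; python3 go.py green .15
```

```text
green target [ 0.5668 -0.3578  0.15  ] now [ 0.5665 -0.3571  0.01  ] shift mm [-140.     0.7   -0.3] twist -0.02 t 17.83 F [-0.2 -0.5 -0.4] T [-0.    0.01  0.02] w 0.0508 tilt [ 0.0001 -0.0001] q7 -1.17
green target [ 0.5668 -0.3578  0.15  ] now [ 0.5695 -0.3583  0.1984] shift mm [48.4 -0.9  3.2] twist -0.01 t 18.67 F [0.4 0.2 0.8] T [ 0.   -0.04  0.04] w 0.0499 tilt [ 0.01   -0.0064] q7 -1.12
```

```bash
python3 -m inch '[[0,0.02,0,0],[0,0.05,0.02,0],[0,0.08,0.04,0],[0,0.11,0.06,0],[0,0.14,0.08,0],[0,0.17,0.1,0],[0,0.19,0.11,0],[0,0.2,0.12,0],[0,0.2,0.12,0],[0,0.2,0.12,0]]'>/dev/null;python3 -m inch '[[0,0,0,0],[0,0,0,0],[0,0,0,0]]' >/dev/null; python3 - <<'E'
from h import *
from go import R
a=[]
for n,(x,y,w,h) in(("top",(270,160,200,125)),("scene",(80,150,220,170))):
    im=imaging.read_camera(n);S=6 if 0 else 3.6
    b=cv2.resize(cv2.convertScaleAbs(im[y:y+h,x:x+w],alpha=1.8,beta=10),None,fx=S,fy=S,interpolation=cv2.INTER_CUBIC)
    for s in(-1,1):
      for x0,x1,r in((.03,.065,.015),(.065,.077,.006)):
        L=np.array([[s*x0,-r,.026],[s*x1,-r,.026],[s*x1,r,.026],[s*x0,r,.026]])
        cv2.polylines(b,[np.round((proj(n,place(R["green"],L))-[x,y]+.5)*S).astype(int)],True,(255,0,255),1)
    cv2.imwrite(f"pics/{n}11.png",b)
E
```

```text
(no output)
```

View pics/top11.png

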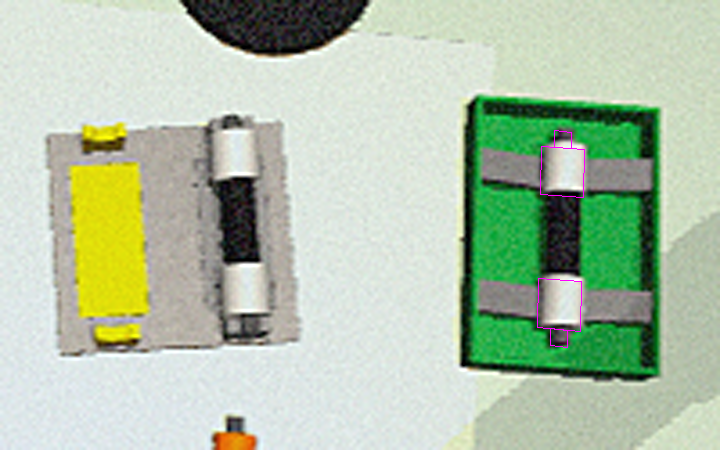

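View pics/scene11.png

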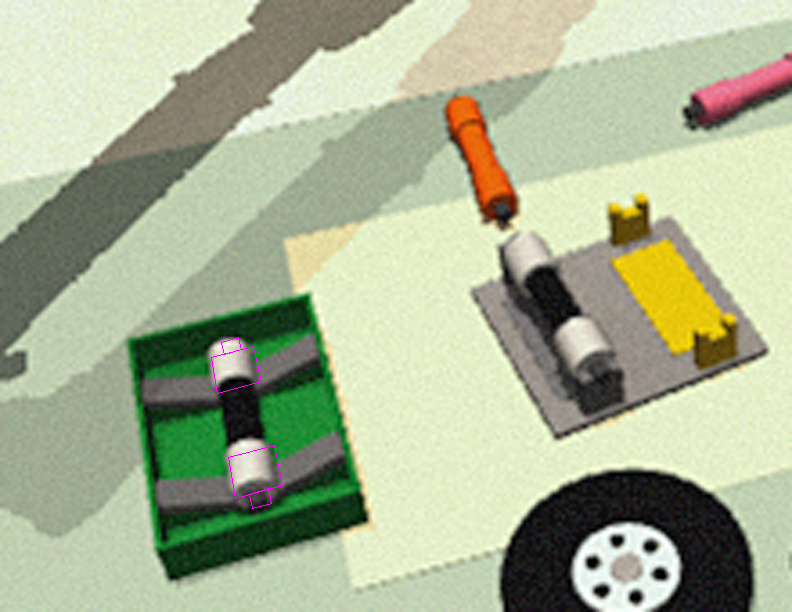

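The roller lies centred in the green tray, at (562,235) in the top crop, on the predicted outline. The other roller is still in its grey place at (240,220), and the arm is clear. Handing in.

```bash
python3 - <<'E'
from rig import env
o=env.get_obs();print(o["time_s"],o["tcp_pos"],o["wrist_force"],abs(o["joint_velocities"]).max());print(env.close_job())
E
```

```text
19.85 [ 0.45259435 -0.55865995  0.19025882] [-0.69724856 -0.18949712 -0.14924337] 0.008554560290947939
the job is handed in; nothing more can be done
None
```

I tried the yellow-place roller in the slot gauge; it went right down, so it is good, and I laid it in the green tray. I handed the job in at 19.9 s, and it reported no verdict.

- **Gauge:** The roller brushed one lead-in with about 3 N, so I shifted it about 2 mm sideways. It then dropped freely to the bottom, with its axis at about 45 mm. The last wrist reading there was about 12 N up, so roughly 15 N of contact allowing for the roller's weight.
- **Final check:** Both cameras show the roller lengthwise in the middle of the green tray, on its rests. It lies within about 2 mm of the predicted outline. The other roller is still in its grey place, and the bystanders still in those last crops (reel, orange and pink look-alikes) looked unmoved. The film can and loupe were outside them; the arm never went near either.
- **Disagreements:** The gauge sat about 1–2 mm further in +y than the cameras gave, within their stated accuracy. My first move also had one row typed in mm instead of m; the per-row limit capped it and the tool stayed on course.

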